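# Shut and latch the tool case

### The arm

A 6-joint arm with a two-finger parallel gripper is mounted at the origin on the work surface. World frame = base frame: x ahead of the robot, y to its left, z up, the work surface at z = 0. Lengths are in mm, angles in rad, forces in N, time in s.
With the tool pointing down it reaches from about 350 to 875 mm from the base axis. Payload 4.2 kg.
Tool frame: the origin (TCP) lies at the very end of the fingers, on their centre line; the grasp point (between the pads) lies 19 mm behind it; z points along the fingers, y is the line along which they close (so a half turn about z gives the same grasp; the last joint's range is limited). The gripper opens to 85 mm and grips with 20 to 120 N. Pads are 22 mm wide; open, the fingers measure 114 mm over their backs; the gripper's body (76 mm by 85 mm) begins 54 mm behind the grasp point. The pads swing forward as they close: fully open they stand 13 mm farther back than shut.
Start: joints at [-1.058, 0.385, 0.008, 0, -1.194, -0.259], TCP at [156.944, -604.953, 231.312] pointing down, gripper open.
Joint ranges: [-3.14, 3.14], [-1.21, 2.06], [-1.07, 1.41], [-3.16, 2.05], [-2.99, -0.16], [-3.1, 3.1]. Speed limits (rad/s): [2.79, 2.79, 3.14, 3.14, 3.14, 3.14].

### API

Orientations are given as a unit quaternion [x, y, z, w].
In Python, from bench import arm gives the robot as it stands. The module is installed in compiled form; this text tells all that it offers.
- The arm moves only by the tool drive_tool, never from a script. Its argument "targets" is a list of rows, each a list of 5 numbers: the closure, from -1 (fully open) to 1 (shut), then the shift along the tool's x, y, z in mm, then the turn about the tool's z in degrees. In form: [[grip, tx, ty, tz, roll], ...]. A call has 1 to 12 rows; each row is the pose to reach, as a shift and turn from the pose commanded when the call began, along the tool's axes at that moment; what a row does not reach only later rows make up. A row lasts 1/10 s, in which the tool goes at most 50 mm and 8.59 degrees, less where a joint would pass 70% of its speed; a pose out of reach is approached as far as the arm can. A call with a gripper value outside its range is refused whole. The fingers move at their own pace and stop on an object; the grip force is fixed at half the most. Time passes only in rows, so rows that repeat a pose let the fingers close. It gives the time, the measured TCP pose, the force, the opening and the grip force at its end, in the units of the state.
- arm.read_state(): the state, without advancing time (a new reading comes with each control period).
- arm.get_image(name): name is "scene" or "top" or "wrist"; returns the picture (384x512x3 uint8, blue, green, red); there is no depth.
- arm.camera_params(name): a dict with "fov_y" (degrees; the focal length in pixels is half the picture's height over the tangent of half this angle, whatever the lens; pixels are square), "cx", "cy" (the principal point, pixels), "rvec" (rotation vector, rad) and "tvec" (3), from world to camera coordinates, as OpenCV has them; the wrist camera has in their place "tool_from_camera" (4x4, takes a point from camera to tool coordinates, whose origin is the TCP and whose axes are the flange's). Camera axes: x right, y down, z forward; pixel columns grow to the right and rows downward; lengths in mm; the calibration is good to about 2 mm. A picture is of the moment at which its call begins: read the wrist's pose just before it. camera_params takes no time and is no camera call.
- arm.job_done(): hands the job in; it is judged then, once.
The state is a dict: "clock": time; "joints": joint angles; "joint_vel": joint speeds; "joint_efforts": joint torques, N m; "position": TCP position; "ee_rot": TCP orientation; "contact_force": force on the tool from outside, world axes, zero at the start; "wrist_torque": the same for the moment, N m; "gripper_width": finger opening in mm; "grasp_force": force on a finger pad.
Only numpy, scipy, OpenCV 4.12 (cv2) and the standard library are available. Lean on these libraries where they do the work, as an engineer would, in place of code of your own. Each camera call takes 0.05 s, during which the arm holds its last target. There are 200 camera calls.

### The job

Push the lid of the red tool case down until it is fully shut, then turn the yellow turnbutton on the case's front ledge so that its nose lies across the lid's front edge, pointing straight back over the lid, and the lid is locked. Leave the other things on the bench where they are.

Things in the scene. Friction and masses are not known exactly. Their poses are not given: they have to be found in the camera images.
- case: Red plastic tool case fixed to the bench: shell 170 (x) x 270 (y) x 60 mm high, 78 mm with lid shut. Origin: centre of underside; z up, +x from the front (latch side, towards the robot) to the hinge side. A red latch ledge 50 (x) x 80 (y) mm juts from the middle of the front (case x -135 to -85 mm), its flat top 77.5 mm above the bench.
- lid (a joint): Angle of the case's lid in rad: 0 fully shut, growing as its front edge rises; starts partly open. The hinge is stiff (about 0.4 N m): the lid stays where it is left. The lid is a shallow red tray 170 x 270 x 18 mm, with a small grey panel and two thin black stripes on its outside.
- lid_hinge (a point): Point on the lid's hinge axis, at the middle of the case's back top edge (case x +85 mm, 60 mm above the bench). The hinge axis runs along the case's y. Fixed to the case.
- lid_edge (a point): Middle of the lid's front edge, on its outer (upper) face; moves with the lid. From the hinge it lies 170 mm along the lid and 18 mm out; with the lid shut it is 78 mm above the bench, 20 mm behind the turnbutton's pivot.
- latch (a joint): Angle of the yellow turnbutton about its upright pivot, rad, counter-clockwise from above. 0: nose points straight away from the lid (case -x); starts within 1.4 of 0. Locked: near +3.14 or -3.14 (the same place, either way round); stops at +-3.3. Turns stiffly (0.04 N m), stays where left. If it is turned over the lid's place first, the lid cannot shut.
- latch_pivot (a point): The turnbutton's pivot (steel screw head), underside of the button: case x -105, y 0 mm, 80 mm above the bench. Fixed to the case.
- latch_nose (a point): Tip of the turnbutton's nose, on its top face (87 mm above the bench), 48 mm from the pivot. The button is a flat bar 18 mm wide and 7 mm thick, 2 mm above the shut lid.
- latch_lug (a point): Top centre (109 mm above the bench) of the upright yellow finger lug on the turnbutton: a round stud 12 mm across standing 22 mm above the bar, 34 mm from the pivot towards the nose. Push it sideways to turn the button.
- wire_spool: Spool of copper-coloured wire with cardboard-brown top, standing near one end of the case, 64 mm across, 55 mm high; leave alone. Origin: centre of underside.
- tape_roll: Black tape roll lying flat near the other end of the case, 60 mm across, 19 mm high; leave alone. Origin: centre of underside.
- solder_spool: Spool of silvery solder with cardboard-brown top, standing, 64 mm across, 55 mm high; leave alone. Origin: centre of underside.
- multimeter: Orange multimeter lying flat, 150 x 75 x 42 mm; leave alone. Origin: centre of underside.
- screwdriver: Yellow-handled screwdriver lying on the bench; leave alone. Origin: its middle, lying along its x.
- screw_dish: Small white dish, 60 mm across, 22 mm high; leave alone. Origin: centre of underside.

How it is judged (in metres and radians):
On the way, in this order (a step that is already met when the one before it is completed fails the run):
1. the lid is pushed fully shut (value of joint lid below 0.03 rad), for 0.2 s.
2. the turnbutton's nose lies over the shut lid's edge, pointing straight back (value of joint lid below 0.03 rad and x of latch_nose in the frame of case above -0.075 m and y of latch_nose in the frame of case between -0.017 and 0.017 m), for 0.2 s.
At the end, for the whole second after the job is handed in: The lid is shut (within 0.03 rad, about 5 mm at its front edge) and the turnbutton's nose lies at least 10 mm over it, within about 20 degrees of square to the edge (nose tip within 17 mm of the case's middle line), at rest (all of step 2 and velocity of joint latch between -0.1 and 0.1 rad/s); the robot touches nothing.
It fails at once if one of the other things on the bench is moved by more than 30 mm (distance of any of wire_spool, solder_spool, tape_roll, multimeter, screwdriver, screw_dish from where it was at the start of the episode above 0.03 m).
It also fails if it takes over 51 s, if anything falls off the work surface, if the arm or the gripper's body presses on something with over 40 N, if the wrist force passes 120 N, or if a joint passes its speed limit or range.

## Working session

There is one attempt and no reset: what is moved stays moved. The work goes in short steps, Python scripts to look and compute and a tool call to move; the robot and the scene stay as the last step left them, time stands still between calls to the robot, and variables do not carry over. Pictures are saved under pics/ and viewed, at most 10 in all, crops included, and the job is handed in when it is done.

Besides the shell and the picture viewer there is one more tool, called after "Call:" as name(argument=value, ...), one argument or row to a line, values as JSON. drive_tool: Moves the arm, as the interface text tells. Its arguments: {"type":"object","properties":{"targets":{"type":"array","items":{"type":"array","items":{"type":"number"}}}},"required":["targets"]}

```bash
mkdir -p pics; python3 - <<'E'
from bench import arm
import cv2
s=arm.read_state();print(s['clock'],s['position'],s['ee_rot'],s['gripper_width'])
for n in('top','scene'):
    cv2.imwrite(f'pics/{n}0.png',arm.get_image(n));print(n,arm.camera_params(n))
print(arm.camera_params('wrist'))
E
```

```text
0.0 [ 156.80866418 -604.40048654  230.22038673] [-1.26493271e-01  9.91966861e-01  1.07828745e-03 -1.90377922e-04] 85.66581567344859
top {'fov_y': 48.274024509816336, 'cx': 262.10025119803464, 'cy': 191.4132623512583, 'rvec': array([ 2.13263803, -2.19237839,  0.13226972]), 'tvec': array([   9.53179072,  532.17388976, 1320.36208054])}
scene {'fov_y': 57.89175111396658, 'cx': 257.16308314586195, 'cy': 191.66147738020507, 'rvec': array([ 1.63178329,  1.75757806, -0.8522564 ]), 'tvec': array([  56.03282232, -280.96807628, 1604.51802309])}
{'fov_y': 66.62007637987698, 'cx': 250.51978985972403, 'cy': 194.05627052973563, 'tool_from_camera': array([[-4.57156366e-04, -9.48213959e-01, -3.17631985e-01,
         8.24090481e+01],
       [ 9.99999859e-01, -5.18815899e-04,  1.09536122e-04,
         5.18408219e-01],
       [-2.68656204e-04, -3.17631891e-01,  9.48214063e-01,
        -1.42002619e+02],
       [ 0.00000000e+00,  0.00000000e+00,  0.00000000e+00,
         1.00000000e+00]])}
```

View pics/top0.png

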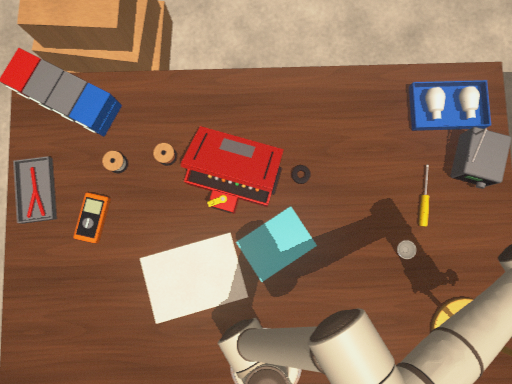

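View pics/scene0.png

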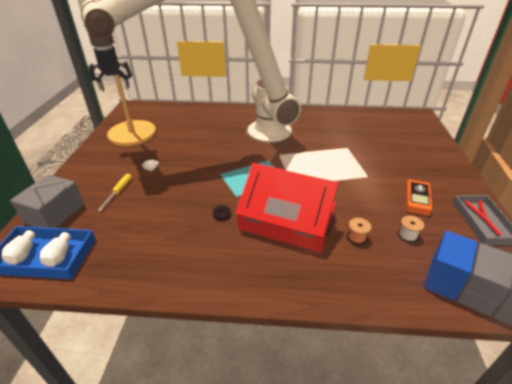

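The top view shows the red case around (232,167), with the lid half open and its grey panel at (237,148). The yellow button is at (217,201) on the ledge, the tape roll at (300,174) and the spools at (164,153) and (114,161). The scene view shows the closed back side of the case around (288,208). Next I'll look closer.

```bash
cat > h.py <<'E'
import numpy as np,cv2
from bench import arm
from scipy.spatial.transform import Rotation as R
def cam(n,s=None):
    p=arm.camera_params(n); f=192/np.tan(np.radians(p['fov_y']/2))
    K=np.array([[f,0,p['cx']],[0,f,p['cy']],[0,0,1]])
    if n!='wrist':
        r=R.from_rotvec(p['rvec']).as_matrix(); return K,r.T,-r.T@p['tvec']
    T=p['tool_from_camera']; r=R.from_quat(s['ee_rot']).as_matrix()
    return K,r@T[:3,:3],r@T[:3,3]+s['position']
def ray(c,u):
    d=c[1]@np.linalg.solve(c[0],[u[0],u[1],1.]); return c[2],d/np.linalg.norm(d)
def plane(c,u,z):
    o,d=ray(c,u); return o+d*(z-o[2])/d[2]
def tri(c1,u1,c2,u2):
    (o,d),(p,e)=ray(c1,u1),ray(c2,u2)
    t=np.linalg.lstsq(np.c_[d,-e],p-o,rcond=None)[0]
    a,b=o+d*t[0],p+e*t[1]; return (a+b)/2,np.linalg.norm(a-b)
def proj(c,X):
    q=c[0]@(c[1].T@(np.asarray(X)-c[2])); return q[:2]/q[2]
E
python3 - <<'E'
from h import *
t=cv2.imread('pics/top0.png');s=cv2.imread('pics/scene0.png')
a=cv2.resize(t[115:225,165:325],(800,550),interpolation=cv2.INTER_CUBIC)
cv2.imwrite('pics/c1.png',a)
c=cam('top')
hsv=cv2.cvtColor(t,cv2.COLOR_BGR2HSV)
y=cv2.inRange(hsv,(22,150,120),(35,255,255));y[:180]=0;y[:,:190]=0;y[215:]=0;y[:,250:]=0
ct=max(cv2.findContours(y,0,1)[0],key=cv2.contourArea);print(cv2.minAreaRect(ct),ct[:,0].tolist())
for u in [(184.5,165.5),(274,204)]:print(plane(c,u,60))
for u in [(224,201)]:print(plane(c,u,85))
E
```

```text
((216.70001220703125, 200.6000213623047), (6.640782833099365, 19.922346115112305), 71.56504821777344) [[223, 195], [222, 196], [221, 196], [220, 196], [219, 197], [218, 198], [217, 198], [216, 198], [215, 199], [214, 199], [213, 199], [212, 200], [211, 200], [210, 201], [209, 201], [208, 201], [207, 202], [207, 203], [208, 204], [208, 205], [209, 206], [210, 206], [211, 205], [212, 205], [213, 205], [214, 204], [215, 204], [216, 203], [217, 203], [218, 203], [219, 202], [220, 202], [221, 202], [222, 202], [223, 202], [224, 201], [225, 201], [226, 200], [226, 199], [226, 198], [226, 197], [225, 196], [224, 196]]
[616.54754584 233.8568631   60.        ]
[488.85842492 -40.51720352  60.        ]
[499.90835806 110.98245513  85.        ]
```

View pics/c1.png

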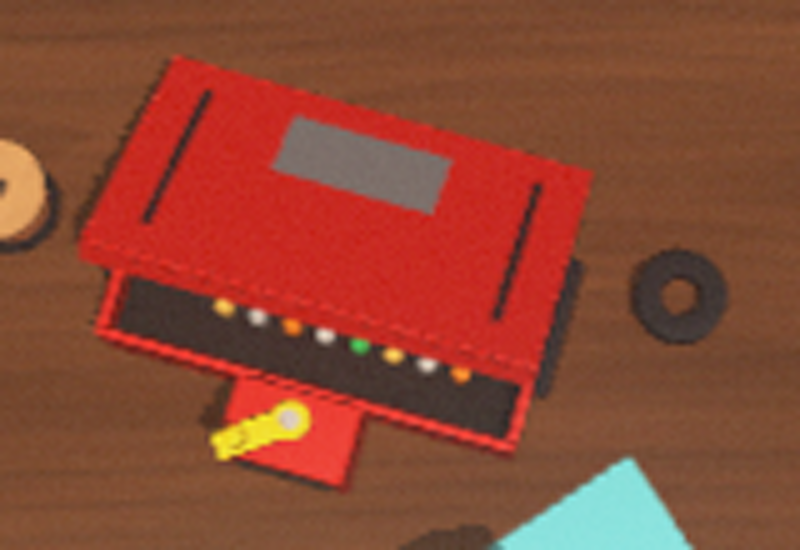

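The crop shows the pivot screw at (290,418), the nose tip at (218,447), the shell's front top corners at (98,333) and (515,452), and the lid's front edge running from (82,245) to (537,368).

```bash
python3 - <<'E'
from h import *
c=cam('top'); px=lambda u:(u[0]/5+165-.4,u[1]/5+115-.4)
A=plane(c,px((98,333)),60);B=plane(c,px((515,452)),60);P=plane(c,px((290,418)),87)
print(A,B,np.linalg.norm(A-B),'pivot',P)
yv=(A-B)/np.linalg.norm(A-B);xv=np.array([yv[1],-yv[0],0]);yaw=np.arctan2(yv[1],yv[0])-np.pi/2
print('yaw',np.degrees(yaw))
F=(A+B)/2;print('pivot in case rel front mid:',(P-F)@xv,(P-F)@yv)
N=plane(c,px((218,447)),87);d=N-P;print('nose',np.linalg.norm(d),'latch angle',np.degrees(np.arctan2(d@-yv,d@-xv)))
O=F+85*xv
# lid: intersect front edge mid ray with circle around hinge
H=F+170*xv;H[2]=60
m=px(((82+537)/2,(245+368)/2))
for th in np.arange(.1,1.2,.05):
    X=H-xv*(170*np.cos(th)+18*np.sin(th)*-1*-1)+np.array([0,0,1])*(170*np.sin(th)+18*np.cos(th))
    X=H+(-xv)*(170*np.cos(th)-18*-np.sin(th)*-1)+np.array([0,0,170*np.sin(th)+18*np.cos(th)])
    print(round(th,2),X.round(),proj(c,X)-m)
# scene teal box & tape extents
s=cam('scene');print('scene proj edge mid etc',[proj(s,H+k*135*yv) for k in(-1,1)])
im=cv2.imread('pics/scene0.png');cv2.imwrite('pics/c2.png',cv2.resize(im[150:260,200:360],(800,550),interpolation=cv2.INTER_CUBIC))
E
```

```text
[567.28423322 235.10496762  60.        ] [486.3152749  -20.74043706  60.        ] 268.3520883230496 pivot [508.31341265 114.88972856  87.        ]
yaw -17.561335178189267
pivot in case rel front mid: -19.950322752603295 1.7704324847424273
nose 46.618630986574914 latch angle -51.88440940199418
0.1 [529. 106.  95.] [-1.42062704 15.0026342 ]
0.15 [531. 106. 103.] [-1.46576885 14.04767961]
0.2 [533. 105. 111.] [-1.46875749 12.95224978]
0.25 [536. 104. 119.] [-1.42879594 11.71690759]
0.3 [539. 103. 127.] [-1.3452123  10.34273617]
0.35 [543. 102. 135.] [-1.21747097  8.83136467]
0.4 [546. 101. 143.] [-1.04518359  7.18499152]
0.45 [550. 100. 150.] [-0.82811955  5.40640435]
0.5 [555.  98. 157.] [-0.56621585  3.49899637]
0.55 [560.  97. 164.] [-0.25958622  1.46677836]
0.6 [565.  95. 171.] [ 0.09147072 -0.68561402]
0.65 [570.  93. 177.] [ 0.4864645  -2.95291819]
0.7 [576.  92. 183.] [ 0.92470707 -5.32924821]
0.75 [582.  90. 189.] [ 1.40530873 -7.80810439]
0.8 [588.  88. 194.] [  1.92717554 -10.38238913]
0.85 [595.  86. 200.] [  2.48900862 -13.04442918]
0.9 [602.  84. 204.] [  3.08930536 -15.7860045 ]
0.95 [609.  81. 209.] [  3.72636256 -18.59838352]
1.0 [616.  79. 213.] [  4.39828167 -21.47236474]
1.05 [623.  77. 216.] [  5.10297609 -24.39832435]
1.1 [631.  74. 220.] [  5.83818047 -27.36626947]
1.15 [638.  72. 223.] [  6.60146208 -30.36589648]
scene proj edge mid etc [array([235.58208621, 214.890161  ]), array([321.97854817, 238.55371497])]
```

View pics/c2.png

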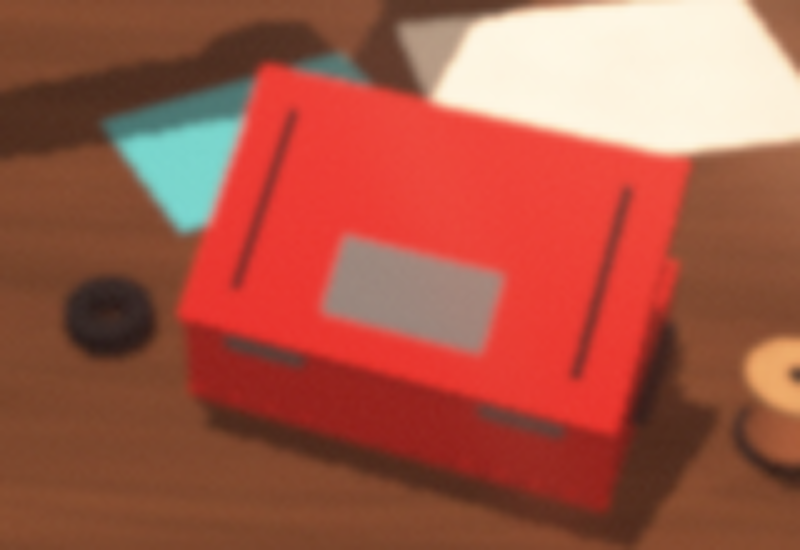

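The second crop shows the lid's front corners at (265,63) and (690,157), and the teal and white things are flat paper. A yellow disc with a pole stands near the gripper, so I'll check that with the wrist camera before moving, and triangulate the lid edge.

```bash
python3 - <<'E'
from h import *
c=cam('top');s=cam('scene');px=lambda u:(u[0]/5+165-.4,u[1]/5+115-.4);ps=lambda u:(u[0]/5+200-.4,u[1]/5+150-.4)
for a,b in [((82,245),(690,157)),((537,365),(265,63)),((178,58),(612,433)),((592,175),(180,318))]:print(tri(c,px(a),s,ps(b)))
st=arm.read_state();print('tcp in scene',proj(s,st['position']),'top',proj(c,st['position']))
print('disc',plane(c,(457,312),0),plane(s,(132,133),0),tri(c,(457,312),s,(132,133)))
cv2.imwrite('pics/w0.png',arm.get_image('wrist'))
E
```

```text
(array([601.88126109, 225.31465325, 170.91590206]), np.float64(2.03952524792372))
(array([525.30844718, -31.06744951, 174.10696026]), np.float64(2.9592672226070675))
(array([736.07940304, 181.99611055,  75.94514442]), np.float64(0.8908976494623316))
(array([655.47556088, -72.19004403,  73.66780943]), np.float64(1.8657878067314653))
tcp in scene [116.02406535  93.19538928] top [496.81023544 319.50812227]
disc [ 139.49934269 -604.26193938    0.        ] [  63.05351137 -627.96431652    0.        ] (array([ 147.91313903, -584.25883263,   48.09833833]), np.float64(2.372803551180145))
```

View pics/w0.png

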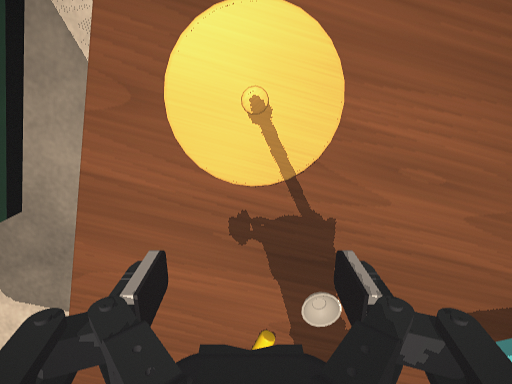

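The wrist view shows the fingers at the bottom, the white dish at (322,308), and a yellow disc centred at (255,92) with a ring at (256,100). The disc lies on the robot side, behind the fingers. My path goes forward and left, away from it, but I'll locate it first.

```bash
python3 - <<'E'
from h import *
st=arm.read_state();w=cam('wrist',st);c=cam('top');s=cam('scene')
print('cam at',w[2])
for z in(0,50,200):print(z,plane(w,(256,100),z),plane(w,(255,92),z),'radius pts',plane(w,(165,92),z))
for z in (0,100,200,300,400):print(z,proj(s,[*plane(w,(256,100),0)[:2],z]))
r=R.from_quat(st['ee_rot']).as_matrix();print(r.round(3))
xv=np.array([.953,-.302,0]);P=np.array([508.,114,0])
T=P+85*xv;T[2]=230
print(T,'shift in tool',r.T@(T-st['position']))
E
```

```text
cam at [  76.98265137 -624.97467786  372.48916941]
0 [  79.35209138 -616.76167681    0.        ] [  70.79254495 -620.27595151    0.        ] radius pts [  97.91506122 -725.09927314    0.        ]
50 [  79.03403649 -617.86412511   50.        ] [  71.62345587 -620.90667137   50.        ] radius pts [  95.10526008 -711.65933938   50.        ]
200 [  78.07987183 -621.17147002  200.        ] [  74.11618866 -622.79883096  200.        ] radius pts [  86.67585666 -671.33953809  200.        ]
0 [133.11760034 134.83257967]
100 [127.93201718 114.6163697 ]
200 [122.30322521  92.67229184]
300 [116.17186657  68.76893708]
400 [109.46748857  42.63164274]
[[-0.968 -0.251 -0.001]
 [-0.251  0.968  0.002]
 [ 0.     0.002 -1.   ]]
[589.005  88.33  230.   ] shift in tool [-592.22825109  562.29746821    1.3243748 ]
```

Call:
drive_tool(
  targets=[
    [1, -45, 20, -10, 0],
    [1, -590, 562, -20, 32],
    [1, -590, 562, -20, 32],
    [1, -590, 562, -20, 32],
    [1, -590, 562, -20, 32],
    [1, -590, 562, -20, 32],
    [1, -590, 562, -20, 32],
    [1, -590, 562, -20, 32],
    [1, -590, 562, -20, 32],
    [1, -590, 562, -20, 32],
    [1, -590, 562, -20, 32],
    [1, -590, 562, -20, 32],
  ],
)

```text
clock: 1.35
position: [468.2, -112.7, 248.4]
ee_rot: [0.152, 0.988, 0.0, 0.0]
contact_force: [1.3, -1.3, 0.5]
gripper_width: -0.2
grasp_force: 0.0
```

Call:
drive_tool(
  targets=[
    [1, -54, 220, 0, 0],
    [1, -54, 220, 0, 0],
    [1, -54, 220, 0, 0],
    [1, -54, 220, 0, 0],
    [1, -54, 220, 0, 0],
    [1, -54, 220, 0, 0],
    [1, -54, 220, 0, 0],
  ],
)

```text
clock: 2.05
position: [584.9, 79.2, 247.5]
ee_rot: [0.151, 0.988, -0.0, -0.001]
contact_force: [-0.4, 0.4, -0.1]
gripper_width: 0.0
grasp_force: 0.0
```

```bash
python3 - <<'E'
from h import *
st=arm.read_state();w=cam('wrist',st);im=arm.get_image('wrist');cv2.imwrite('pics/w1.png',im)
print(st['clock'],st['position'],st['contact_force'])
hsv=cv2.cvtColor(im,cv2.COLOR_BGR2HSV);y=cv2.inRange(hsv,(22,150,100),(35,255,255))
for k in cv2.findContours(y,0,1)[0]:
    if cv2.contourArea(k)>60:print(cv2.minAreaRect(k),[plane(w,b,87).round() for b in cv2.boxPoints(cv2.minAreaRect(k))])
for X in ([508,114,87],[563,96,168]):print(proj(w,X))
E
```

```text
2.05 [584.87880955  79.17006191 247.46521367] [-0.36216512  0.43827326 -0.11913414]
((277.85345458984375, 80.00862121582031), (23.899860382080078, 63.5372200012207), 49.76364517211914) [array([500., 101.,  87.]), array([479., 155.,  87.]), array([499., 165.,  87.]), array([521., 110.,  87.])]
[260.98417051  95.20152508]
[262.70932361 172.94150882]
```

View pics/w1.png

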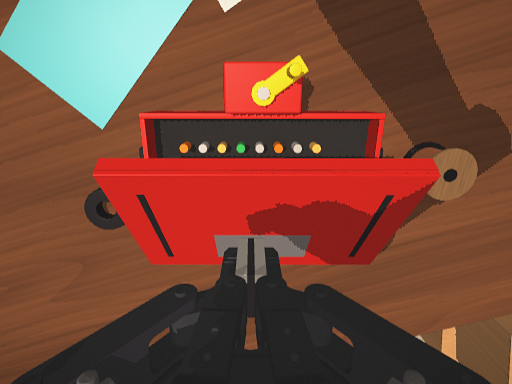

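The wrist view shows the pivot screw at (263,93), within 2 px of where I predicted it. The lug is at (298,68), the lid's front edge is near row 175, and the closed fingertips are over the grey panel at (251,250). The path down is clear, so I'll push the lid.

Call:
drive_tool(
  targets=[
    [1, 0, 0, 40, 0],
    [1, 0, 0, 75, 0],
    [1, 0, 0, 90, 0],
    [1, 0, 0, 100, 0],
    [1, 0, 0, 110, 0],
    [1, 0, 0, 120, 0],
    [1, 0, 0, 130, 0],
    [1, 0, 0, 140, 0],
    [1, 0, 0, 148, 0],
    [1, 0, 0, 156, 0],
    [1, 0, 0, 162, 0],
    [1, 0, 0, 162, 0],
  ],
)

```text
clock: 3.3
position: [584.8, 78.7, 85.0]
ee_rot: [0.152, 0.988, -0.0, -0.001]
contact_force: [-0.7, 0.1, 0.1]
gripper_width: 0.1
grasp_force: 0.0
```

Call:
drive_tool(
  targets=[
    [1, 0, 0, 4, 0],
    [1, 0, 0, 7, 0],
    [1, 0, 0, 9, 0],
    [1, 0, 0, 9, 0],
  ],
)

```text
clock: 3.7
position: [585.3, 79.0, 78.1]
ee_rot: [0.152, 0.988, -0.0, 0.0]
contact_force: [-1.4, 0.4, 5.2]
gripper_width: 0.0
grasp_force: 2.4
```

Call:
drive_tool(
  targets=[
    [1, 0, 0, 1.5, 0],
    [1, 0, 0, 1.5, 0],
    [1, 0, 0, 1.5, 0],
  ],
)

```text
clock: 4.0
position: [585.3, 79.0, 78.0]
ee_rot: [0.151, 0.988, 0.0, 0.0]
contact_force: [-5.1, 1.2, 10.8]
gripper_width: 0.0
grasp_force: 5.8
```

Call:
drive_tool(
  targets=[
    [1, 0, 0, -40, 0],
    [1, 0, 0, -80, 0],
    [1, 20, 0, -90, 0],
    [1, 20, 0, -90, 0],
    [1, 20, 0, -90, 0],
  ],
)

```text
clock: 4.5
position: [566.0, 84.9, 165.7]
ee_rot: [0.152, 0.988, 0.0, 0.0]
contact_force: [0.3, -0.6, -0.5]
gripper_width: 0.3
grasp_force: 0.0
```

```bash
python3 - <<'E'
from h import *
st=arm.read_state();w=cam('wrist',st);im=arm.get_image('wrist');cv2.imwrite('pics/w2.png',im)
print(st['clock'],st['position'],st['contact_force'])
for X in ([508,114,87],[528,107.8,78]):print(proj(w,X))
np.savez('w2.npz',K=w[0],R=w[1],t=w[2])
E
```

```text
4.5 [565.9982981   84.88682634 165.744893  ] [ 0.25756636 -0.589676   -0.51850696]
[264.45061013 122.70694234]
[263.63599525 148.96409503]
```

View pics/w2.png

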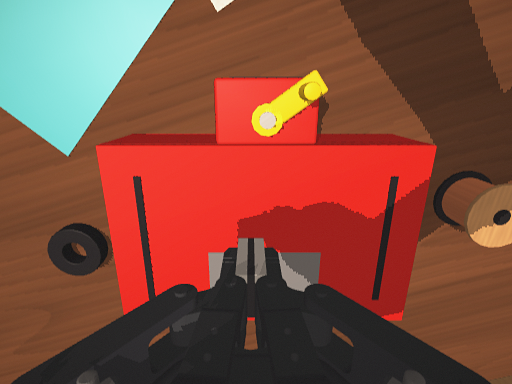

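The lid now lies flat and shut, with its front edge at row 145. The pivot is at (268,120) and the lug top at (313,91).

```bash
python3 - <<'E'
from h import *
st=arm.read_state();w=cam('wrist',st)
s1=dict(position=np.array([584.879,79.170,247.465]),ee_rot=np.array([.151,.988,0,-.001]));w1=cam('wrist',s1)
print('lug tri',tri(w,(313,91),w1,(297,68)),'pivot tri',tri(w,(268,120),w1,(263,93)))
P=plane(w,(268,120),88);L=plane(w,(313,91),109);print(P,L)
xv=np.array([.953,-.302,0]);yv=np.array([.302,.953,0])
d=L-P;print('lug rel pivot case',d@xv,d@yv,np.hypot(*d[:2]))
e=st['position']-P;print('tcp rel pivot',e@xv,e@yv)
# finger extent at tip: tip pixel
print('finger tips', [proj(w,st['position']+k*yv) for k in(-15,0,15)])
E
```

```text
lug tri (array([495.8461054 , 149.53321027, 108.72226723]), np.float64(1.8167539210525634)) pivot tri (array([506.60139555, 116.63331608,  88.35281582]), np.float64(0.23905752844002))
[506.64539131 116.76389352  88.        ] [496.14358821 148.61071651 109.        ]
lug rel pivot case -19.62595889613666 27.178477772982927 33.53368459992197
tcp rel pivot 66.20382839210255 -12.653128780815438
finger tips [array([223.20616322, 254.33927678]), array([250.44305868, 254.38288569]), array([277.67816328, 254.42649173])]
```

Call:
drive_tool(
  targets=[
    [1, 45, 17, 0, 0],
    [1, 85, 33, 0, 0],
    [1, 112, 43, 0, 0],
    [1, 112, 43, 0, 0],
    [1, 112, 43, 0, 0],
    [1, 112, 43, 35, 0],
    [1, 112, 43, 60, 0],
    [1, 112, 43, 70, 0],
    [1, 112, 43, 70, 0],
    [1, 112, 43, 70, 0],
  ],
)

```text
clock: 5.55
position: [473.3, 159.5, 96.3]
ee_rot: [0.152, 0.988, 0.0, 0.0]
contact_force: [0.4, 0.9, 0.0]
gripper_width: -0.2
grasp_force: 0.0
```

Call:
drive_tool(
  targets=[
    [1, -6, 0, 0, 0],
    [1, -12, 0, 0, 0],
    [1, -18, 0, 0, 0],
    [1, -24, 0, 0, 0],
    [1, -30, 0, 0, 0],
    [1, -36, 0, 0, 0],
    [1, -42, 0, 0, 0],
    [1, -48, 0, 0, 0],
    [1, -53, 0, 0, 0],
    [1, -55, 0, 0, 0],
    [1, -55, 0, 0, 0],
  ],
)

```text
clock: 6.65
position: [523.8, 142.2, 95.1]
ee_rot: [0.152, 0.988, -0.001, -0.001]
contact_force: [-3.2, -1.8, -0.7]
gripper_width: -0.0
grasp_force: 1.6
```

Call:
drive_tool(
  targets=[
    [1, 10, 0, 0, 0],
    [1, 10, 12, 0, 0],
    [1, 10, 24, 0, 0],
    [1, 0, 24, 0, 0],
    [1, -22, 24, 0, 0],
    [1, -22, 24, 0, 0],
    [1, -22, 16, 0, 0],
    [1, -22, 10, 0, 0],
    [1, -22, 4, 0, 0],
    [1, -22, -2, 0, 0],
    [1, -22, -6, 0, 0],
    [1, -22, -6, 0, 0],
  ],
)

```text
clock: 7.85
position: [543.5, 130.2, 96.2]
ee_rot: [0.152, 0.988, 0.0, 0.0]
contact_force: [0.4, 0.9, 0.4]
gripper_width: -0.3
grasp_force: 0.7
```

```bash
python3 - <<'E'
from h import *
st=arm.read_state();P=np.array([506.6,116.7,88]);e=st['position']-P
print(e@[.953,-.302,0],e@[.302,.953,0])
im=arm.get_image('wrist');cv2.imwrite('pics/w3.png',im)
E
```

```text
31.084907341529277 23.99701499089659
```

View pics/w3.png

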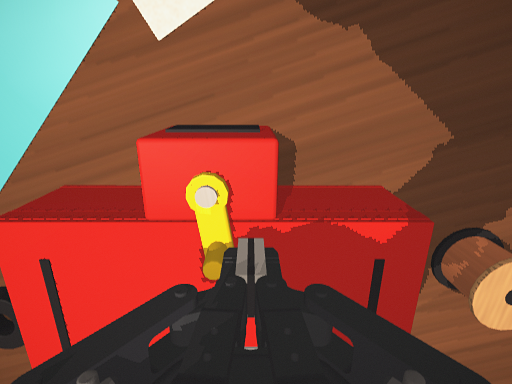

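The button lies almost straight back, with the pivot at (206,196) and the bar running to about (220,245). It's still roughly 10° towards the fingers, so I'll push about 6 mm more, back off and check.

Call:
drive_tool(
  targets=[
    [1, 0, -3, 0, 0],
    [1, 0, -6, 0, 0],
    [1, 0, -6, 0, 0],
    [1, 0, 10, 0, 0],
    [1, 0, 30, 0, 0],
    [1, 0, 30, -40, 0],
    [1, -20, 30, -80, 0],
    [1, -40, 20, -110, 0],
    [1, -40, 0, -110, 0],
    [1, -40, 0, -110, 0],
    [1, -40, 0, -110, 0],
  ],
)

```text
clock: 9.0
position: [581.2, 118.9, 204.6]
ee_rot: [0.152, 0.988, -0.0, -0.001]
contact_force: [-0.1, 0.2, -0.3]
gripper_width: -0.3
grasp_force: 0.0
```

```bash
python3 - <<'E'
from h import *
st=arm.read_state();w=cam('wrist',st);im=arm.get_image('wrist');cv2.imwrite('pics/w4.png',im)
print(st['clock'],st['position'])
np.savez('w4.npz',K=w[0],R=w[1],t=w[2])
E
```

```text
9.0 [581.2202111  118.93041791 204.57702671]
```

View pics/w4.png

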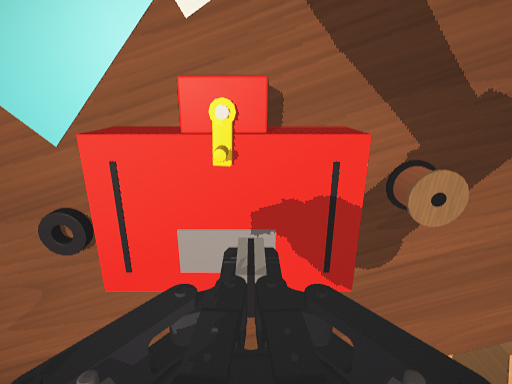

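The button now points straight back over the shut lid, with the pivot at (222,112) and the nose tip at (223,165). I'll measure that.

```bash
python3 - <<'E'
from h import *
w=cam('wrist',arm.read_state())
P=plane(w,(222,112),88);N=plane(w,(223,165),87);d=N-P
a,b=plane(w,(78,134.5),78),plane(w,(371,134.5),78);print('lid front edge if z=78: length',np.linalg.norm(a-b))
print('nose rel pivot',d@[.953,-.302,0],d@[.302,.953,0])
E
```

```text
lid front edge if z=78: length 265.9032901511279
nose rel pivot 46.339839759439435 -0.5189466216988152
```

```bash
python3 -c "
from bench import arm
print(arm.job_done())"
```

```text
the job is handed in; nothing more can be done
None
```

The lid is fully shut and the turnbutton is locked straight back over it, its nose tip measured about 0.5 mm off square. None of the other things were touched, and I handed the job in at about 9 s; the interface gave no verdict.

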